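# Roll an empty tin through the spring flap of the sink-side recycling box

## Task

Put the empty tin into the recycling box without grasping or lifting it: with one finger push the spring flap down by its orange pad while the tin still lies on the tray, and keep it down while another finger rolls the tin forward through the opening. Then take the fingers away so that the flap springs shut with the tin inside, and leave the glasses, the food box and the colander where they stand.

Things in the scene. Friction and masses are not known exactly. Their poses are not given: they have to be found in the camera images.
- bin: Fixed clear recycling box, green tray and hood, 340 mm long (its x) x 122 wide (y -34 to 88), tray top at z=130, hood top 167. Origin: on the counter below the flap's hinge line, mid tin lane. x = rolling direction, y = towards the orange pad's side, z up. Opening x=0 to 95 under the flap; hood x=95 to 170. Sloping cheeks 4 thick at y=-30 and 84 rise from tray height at x=0 to the hood.
- tray (a point): Point on the level tray top, mid lane, 80 mm behind the hinge line; axes as the box. Tray runs from box x=-170 to 0. The tin lane is 60 wide (box y -30 to 30), between a 20 high outer wall, a 20 high back wall (inner face x=-166) and a low rib 10 high, 4 thick (y=30 to 34, ends at x=-4). Beyond the rib the tray is bare.
- flap (a joint): White flap 95 x 111 mm, 4 thick, hinged at the tray edge (box x=0, z=128, axis along y). Rad: 0 shut, sloping UP away from the tray at 0.36; grows as pushed down; 0.36 level; 1.06 stop. Spring-shut: 1.2 N on the pad starts it, 3.5 N holds it at the stop. Shut, it stops a rolled tin with its axis 4 before the hinge; tin weight won't open it. Hold it above 0.65 or so: the tin then rolls down it and clears the hood.
- flap_pad (a point): Centre of the top face of the orange push pad on the flap, 70 mm long x 46 wide, standing 24 above the flap, beside the tin lane (box y=35 to 81; 22 to 92 from the hinge along the flap, its top 26 above the flap's mid-plane, which holds the hinge). Moves with the flap. Axes: x along the flap away from the hinge, y = the box's y, z out of the pad.
- tin_center (a point): Centre of the empty tin with a red band, a cylinder of diameter 48 and length 50, about 40 g, lying across the lane so that it rolls along the box's x; its own axis is y. Centre 24 above the tray top.
- tumbler1: Glass tumbler, 105 high, rim diameter 68, stands on the counter beside the box; origin at the centre of its underside. Bystander.
- tumbler2: A second such glass tumbler. Bystander.
- food_box: Round clear plastic food box with blue clip-on lid, diameter 132, 62 high; origin at the centre of its underside. Bystander.
- colander: Red plastic colander, diameter 196, 85 high, two ears; origin at the centre of its underside. Bystander.
Not all that is in view belongs to the job. Of the things that look like the part that bears tin_center, the largest one is meant.

How it is judged:
By the outcome, as a careful person would: the job done as asked, in the order asked, and still so for the second after the job is handed in, with the robot touching nothing.
It also fails if it takes over 48 s, if anything falls off the work surface, if the arm or the gripper's body presses on something with over 40 N, if the wrist force passes 120 N, or if a joint passes its speed limit or range.

## Robot

A 6-joint arm with a two-finger parallel gripper is mounted at the origin on the work surface. World frame = base frame: x ahead of the robot, y to its left, z up, the work surface at z = 0. Lengths are in m, angles in rad, forces in N, time in s.
With the tool pointing down it reaches from about 0.35 to 0.975 m from the base axis. Payload 4.9 kg.
Tool frame: the origin (TCP) lies midway between the tips of the shut fingers; the grasp point (between the pads) lies 19 mm behind it; z points along the fingers, y is the line along which they close (so a half turn about z gives the same grasp; the last joint's range is limited). The gripper opens to 85 mm and grips with 20 to 120 N. Pads are 22 mm wide; open, the fingers measure 114 mm over their backs; the gripper's body (76 mm by 85 mm) begins 54 mm behind the grasp point. The pads swing forward as they close: fully open they stand 13 mm farther back than shut.
Start: joints at [1.16, 0.053, 1.613, -0, 1.476, -0.119], TCP at [0.18, 0.599, 0.208] pointing down, gripper open.
Joint ranges: [-3.01, 3.01], [-1.01, 2.22], [0.06, 2.58], [-1.02, 4.17], [0.09, 2.62], [-3.14, 3.14]. Speed limits (rad/s): [2.57, 2.57, 3.14, 3.14, 3.14, 3.14].

## Interface

Orientations are given as a unit quaternion [w, x, y, z].
In Python, from plant import * gives the robot as it stands.
- The arm moves only by the tool jog_arm, never from a script. Its argument "targets" is a list of rows, each a list of 3 entries, a list of its own where there are three numbers: the shift along the tool's x, y, z in units of 25 mm (1.0 is 25 mm), then the turn, a rotation vector about the tool's x, y, z in units of 8 degrees (1.0 is 8 degrees), then the opening in per cent of the stroke, from 0 (shut) to 100 (fully open). A call has 1 to 8 rows; each row is the pose to reach, as a shift and turn from the pose commanded when the call began, along the tool's axes at that moment; what a row does not reach only later rows make up. A row lasts 1/8 s, in which the tool goes at most 62.5 mm and 10.7 degrees, less where a joint would pass 70% of its speed; a pose out of reach is approached as far as the arm can. A call with a gripper value outside its range is refused whole. The fingers move at their own pace and stop on an object; the grip force is fixed at half the most. Time passes only in rows, so rows that repeat a pose let the fingers close. It gives the time, the measured TCP pose, the force, the opening and the grip force at its end, in the units of the state.
- state(): the state, without advancing time (a new reading comes with each control period).
- grab_frame(name): name is "side" or "top" or "wrist"; returns (picture, depth): 420x560x3 uint8, red, green, blue; 420x560 float32, m along the optical axis (not along the pixel's ray), 0 where there is no reading.
- camera_params(name): a dict with "fovy" (degrees; the focal length in pixels is half the picture's height over the tangent of half this angle, whatever the lens; pixels are square), "cx", "cy" (the principal point, pixels), "dist" ([k1, k2, p1, p2, k3] as OpenCV has them; the pictures are not rectified), "rvec" (rotation vector, rad) and "tvec" (3), from world to camera coordinates, as OpenCV has them; the wrist camera has in their place "hand_eye" (4x4, takes a point from camera to tool coordinates, whose origin is the TCP and whose axes are the flange's). Camera axes: x right, y down, z forward; pixel columns grow to the right and rows downward; lengths in m; the calibration is good to about 2 mm. A picture is of the moment at which its call begins: read the wrist's pose just before it. camera_params takes no time and is no camera call.
- job_done(): hands the job in; it is judged then, once.
The state is a dict: "time": time; "joint_pos": joint angles; "joint_vel": joint speeds; "joint_efforts": joint torques, N m; "tool_pos": TCP position; "tool_rot": TCP orientation; "contact_force": force on the tool from outside, world axes, zero at the start; "ft_torque": the same for the moment, N m; "gripper_width": opening from 0.0 (shut) to 1.0 (fully open); "grasp_force": force on a finger pad.
Only numpy, scipy, OpenCV 4.12 (cv2) and the standard library are available. Lean on these libraries where they do the work, as an engineer would, in place of code of your own. Each camera call takes 0.05 s, during which the arm holds its last target. There are 200 camera calls.

## Working session

There is one attempt and no reset: what is moved stays moved. The work goes in short steps, Python scripts to look and compute and a tool call to move; the robot and the scene stay as the last step left them, time stands still between calls to the robot, and variables do not carry over. Pictures are saved under pics/ and viewed, at most 10 in all, crops included, and the job is handed in when it is done.

Besides the shell and the picture viewer there is one more tool, called after "Request:" in YAML: its name, and indented under it one key for each argument. jog_arm: Moves the arm, as the interface text tells. Its arguments: {"type":"object","properties":{"targets":{"type":"array"}},"required":["targets"]}

```bash
mkdir -p pics; python3 - <<'E'
from plant import *
import cv2,numpy as np
s=state();print(s['time'],s['tool_pos'],s['tool_rot'],s['gripper_width'])
for n in ['side','top']:
    p,d=grab_frame(n);cv2.imwrite(f'pics/{n}0.png',p[:,:,::-1]);np.save(f'pics/{n}0.npy',p);np.save(f'pics/{n}0d.npy',d)
    print(n,camera_params(n))
print(camera_params('wrist'))
E
```

```text
0.0 [0.17951054 0.59795394 0.20665816] [-2.70553749e-04  1.45364101e-01  9.89377689e-01 -9.97174072e-04] 1.002751303973679
side {'fovy': 57.208287440669594, 'cx': 277.06633106586946, 'cy': 212.81189482155867, 'dist': array([-0.07453394,  0.        ,  0.        ,  0.        ,  0.        ]), 'rvec': array([ 2.16969127, -0.21283211,  0.11783755]), 'tvec': array([-0.53216535,  0.23872744,  0.56425334])}
top {'fovy': 54.9182020173056, 'cx': 268.6716737368368, 'cy': 209.94151956216845, 'dist': array([-0.11637405,  0.        ,  0.        ,  0.        ,  0.        ]), 'rvec': array([ 2.16514736, -1.99825952,  0.25252066]), 'tvec': array([0.07894857, 0.58951903, 0.69343644])}
{'fovy': 58.094600209086124, 'cx': 281.9201076365494, 'cy': 205.02959013102827, 'dist': array([-0.0824034,  0.       ,  0.       ,  0.       ,  0.       ]), 'hand_eye': array([[ 1.62957737e-04, -9.63944349e-01, -2.66103862e-01,
         6.71964181e-02],
       [ 9.99999622e-01, -7.01556077e-05,  8.66517966e-04,
        -7.59954871e-04],
       [-8.53943775e-04, -2.66103903e-01,  9.63943973e-01,
        -1.66859104e-01],
       [ 0.00000000e+00,  0.00000000e+00,  0.00000000e+00,
         1.00000000e+00]])}
```

View pics/top0.png

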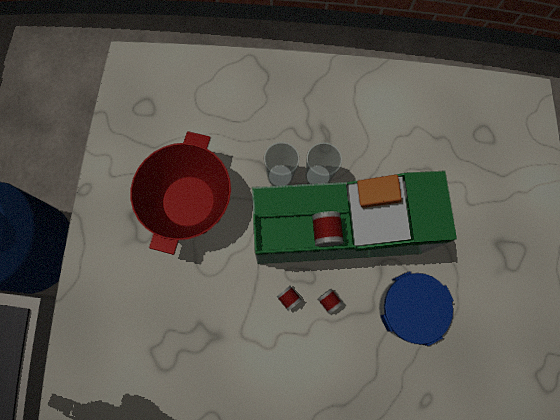

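View pics/side0.png

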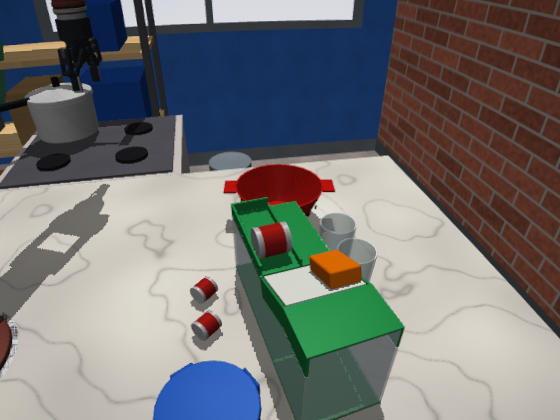

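The top view shows three tins with red bands: a large one on the green tray (328,228) and two small ones on the counter at (290,298) and (331,301). The large one lying across the lane fits. The orange pad is at (380,191), the flap at (380,222) and the hood at (430,207). The side view agrees: tin (271,240), pad (335,267).

```bash
cat > h.py <<'E'
import cv2,numpy as np
from plant import *
def cam(n):
    c=camera_params(n);f=210/np.tan(np.radians(c['fovy']/2))
    return c,np.array([[f,0,c['cx']],[0,f,c['cy']],[0,0,1]])
def cloud(n,d):
    c,K=cam(n);v,u=np.mgrid[0:420,0:560]
    q=cv2.undistortPoints(np.stack([u.ravel(),v.ravel()],1).astype(float)[:,None],K,c['dist'])[:,0]
    P=np.c_[q,np.ones(len(q))]*d.reshape(-1,1)
    R=cv2.Rodrigues(c['rvec'])[0]
    return ((P-c['tvec'])@R).reshape(420,560,3)
def masks(p):
    h=cv2.cvtColor(p,cv2.COLOR_RGB2HSV);H,S,V=h[...,0],h[...,1],h[...,2]
    return dict(green=(H>45)&(H<85)&(S>120),red=((H<6)|(H>174))&(S>140),orange=(H>8)&(H<20)&(S>150),blue=(H>105)&(H<130)&(S>120))
E
python3 - <<'E'
from h import *
p=np.load('pics/top0.npy');d=np.load('pics/top0d.npy');P=cloud('top',d);M=masks(p)
ok=d>0
roi=np.zeros((420,560),bool);roi[160:270,245:465]=1
g=M['green']&ok&roi
Z=P[...,2]
print('z hist',np.histogram(Z[g],bins=np.arange(0.0,.2,.01)))
for nm,m in [('hood',g&(Z>.158)&(Z<.176)),('all',roi&ok&(Z>.12)&(Z<.18)),('tray',g&(Z>.122)&(Z<.137))]:
    m=cv2.morphologyEx(m.astype(np.uint8),cv2.MORPH_OPEN,np.ones((3,3)))>0
    r=cv2.minAreaRect(P[m][:,:2].astype(np.float32)*1000);print(nm,m.sum(),r,cv2.boxPoints(r).round(),np.median(Z[m]))
for nm,m in [('red',M['red']&ok&roi&(Z>.13)),('orange',M['orange']&ok&roi)]:
    m=cv2.morphologyEx(m.astype(np.uint8),cv2.MORPH_OPEN,np.ones((3,3)))>0
    q=P[m]*1000;print(nm,m.sum(),q.mean(0),q.min(0),q.max(0),cv2.minAreaRect(q[:,:2].astype(np.float32)))
# glasses: things near
b=np.zeros_like(roi);b[265:350,375:460]=1
q=P[M['blue']&b&ok]*1000;print('food',q.mean(0))
R=np.zeros_like(roi);R[120:260,120:240]=1
q=P[M['red']&R&ok]*1000;print('col',q.min(0),q.max(0))
G=np.zeros_like(roi);G[140:185,260:345]=1
for (u,v) in [(282,157),(324,157),(280,175),(318,175)]:print(u,v,P[v,u]*1000)
cv2.imwrite('pics/crop.png',cv2.resize(p[150:320,240:470,::-1],None,fx=3,fy=3,interpolation=2))
E
```

```text
z hist (array([ 135,    5,    0,    0,    0,    0,    0,    0,    0,    0,    6,
         13, 2288, 2543,  426,  207, 2930,    6,    0]), array([0.  , 0.01, 0.02, 0.03, 0.04, 0.05, 0.06, 0.07, 0.08, 0.09, 0.1 ,
       0.11, 0.12, 0.13, 0.14, 0.15, 0.16, 0.17, 0.18, 0.19]))
hood 2908 ((586.9903564453125, -146.83633422851562), (121.4252700805664, 81.27960205078125), 6.710810661315918) [[ 522. -114.]
 [ 531. -194.]
 [ 652. -180.]
 [ 643.  -99.]] 0.16662910194258235
all 13336 ((570.5115356445312, -18.304840087890625), (123.0228500366211, 341.3744812011719), 7.7174835205078125) [[ 487.  143.]
 [ 532. -196.]
 [ 654. -179.]
 [ 609.  159.]] 0.1456892899025278
tray 4483 ((558.4301147460938, 54.81467056274414), (118.91143798828125, 185.46449279785156), 8.121225357055664) [[486. 138.]
 [513. -45.]
 [630. -29.]
 [604. 155.]] 0.1300150302885395
red 492 [535.59706587  26.75401692 173.5759837 ] [517.69129659   2.18923845 157.60246373] [554.70503383  48.72168798 180.2186353 ] ((535.6738891601562, 24.428754806518555), (32.176490783691406, 44.7991943359375), 8.777673721313477)
orange 1082 [605.52100741 -58.90594851 171.97993489] [581.39506412 -98.25857396 153.94676798] [631.76133746 -24.84827046 185.70880573] ((606.5164794921875, -62.38334655761719), (45.928688049316406, 72.14617919921875), 7.728050708770752)
food [ 418.3251052  -165.93936628   61.43898367]
col [481.88041197 201.87000476  -3.83308914] [727.77532861 394.51998646  88.48072928]
282 157 [702.87057596 108.22593754  44.50552121]
324 157 [708.52329178  22.5847808   48.14725643]
280 175 [645.07638716 109.56388627  97.03830155]
318 175 [649.80537391  38.28239709 100.19173891]
```

View pics/crop.png

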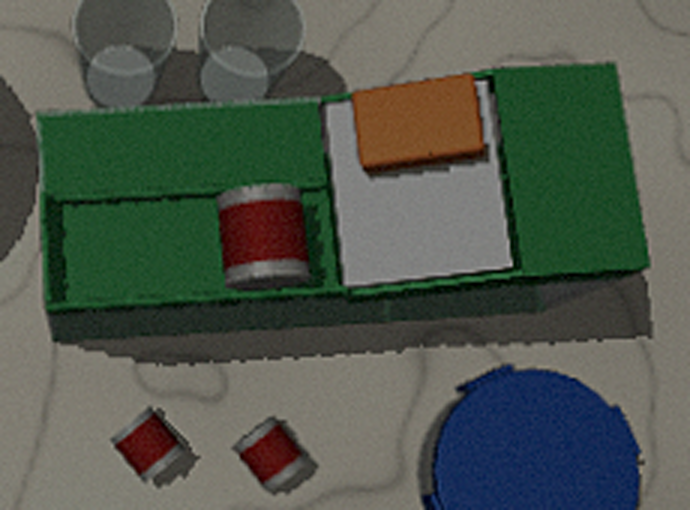

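The crop confirms it: the large tin lies in the lane at about crop (262,235), well short of the shut flap. 

The plan is to yaw the gripper diagonally so one finger reaches the pad while the other stays behind the tin. That first needs a short roll of the tin up to near the flap, with the fingers shut.

```bash
cat >> h.py <<'E'
from scipy.spatial.transform import Rotation as Ro
O=np.array([.5437,-.0219,0]);ex=np.array([.1316,-.9913,0]);ey=np.array([.9913,.1316,0])
B=np.c_[ex,ey,[0,0,1]]
def w(b): return O+B@(np.array(b)/1000)
def tobox(p): return (B.T@(np.array(p)-O))*1000
def Rt(yaw,tilt):  # finger line B->A at yaw deg from box x towards y; tool y points to B; A lower by tilt
    h=B@np.array([np.cos(np.radians(yaw)),np.sin(np.radians(yaw)),0]);t=np.radians(tilt);k=np.array([0,0,1.])
    y=-(np.cos(t)*h-np.sin(t)*k);z=-np.sin(t)*h-np.cos(t)*k
    return np.c_[np.cross(y,z),y,z]
def cur():
    s=state();q=s['tool_rot'];return s,np.array(s['tool_pos']),Ro.from_quat([q[1],q[2],q[3],q[0]]).as_matrix()
def go(b,yaw=27.6,tilt=0,ref=None):
    if ref is None: _,p,R=cur()
    else: p,R=ref
    T=Rt(yaw,tilt)
    return (R.T@(w(b)-p)/.025).round(2),(np.degrees(Ro.from_matrix(R.T@T).as_rotvec())/8).round(2)
E
python3 - <<'E'
from h import *
print(go([-103,1,250]),go([-103,1,142]))
E
```

```text
(array([-19.43, -15.79,  -1.7 ]), array([-0.01, -0.01, -6.49])) (array([-19.43, -15.78,   2.62]), array([-0.01, -0.01, -6.49]))
```

Request:
jog_arm:
  targets:
    - [[-1,-1,-1.7],[0,0,-1],0]
    - [[-19.4,-15.8,-1.7],[0,0,-6.5],0]
    - [[-19.4,-15.8,-1.7],[0,0,-6.5],0]
    - [[-19.4,-15.8,-1.7],[0,0,-6.5],0]
    - [[-19.4,-15.8,-1.7],[0,0,-6.5],0]
    - [[-19.4,-15.8,-1.7],[0,0,-6.5],0]
    - [[-19.4,-15.8,-1.7],[0,0,-6.5],0]
    - [[-19.4,-15.8,-1.7],[0,0,-6.5],0]

```text
time: 1.1
tool_pos: [0.4344, 0.2207, 0.2502]
tool_rot: [0.0, -0.303, 0.953, 0.0]
contact_force: [1.4, -0.2, 0.6]
gripper_width: -0.0
grasp_force: 0.0
```

```bash
python3 - <<'E'
from h import *
s,p,R=cur();print(s['time'],tobox(p),s['joint_pos']);print(go([-103,1,250]))
E
```

```text
1.1 [-254.86071703  -76.41818498  250.15575543] [ 3.17095803e-01 -3.07361096e-01  1.87104726e+00  1.12893479e-04
  1.57790187e+00 -1.86962191e+00]
(array([ 0.09, -6.82,  0.01]), array([0.  , 0.  , 0.02]))
```

Request:
jog_arm:
  targets:
    - [[0,-6.5,0],[0,0,0],0]
    - [[0,-6.5,0],[0,0,0],0]
    - [[0,-6.5,0],[0,0,0],0]
    - [[0,-6.5,0],[0,0,0],0]
    - [[0,-6.5,0],[0,0,0],0]
    - [[0,-6.5,0],[0,0,0],0]

```text
time: 1.85
tool_pos: [0.5271, 0.0909, 0.2504]
tool_rot: [-0.0, -0.304, 0.953, 0.0]
contact_force: [-0.9, 0.2, -0.1]
gripper_width: -0.001
grasp_force: 0.0
```

```bash
python3 - <<'E'
from h import *
s,p,R=cur();print(s['time'],tobox(p));print(go([-103,1,250]),go([-103,1,142]),go([-48,1,142]))
pic,d=grab_frame('wrist');cv2.imwrite('pics/w1.png',pic[:,:,::-1])
E
```

```text
1.85 [-114.02058978   -1.59072532  250.41755714]
(array([ 0.11, -0.44,  0.02]), array([ 0.  , -0.  ,  0.03])) (array([ 0.11, -0.44,  4.34]), array([ 0.  , -0.  ,  0.03])) (array([ 1.14, -2.39,  4.34]), array([ 0.  , -0.  ,  0.03]))
```

View pics/w1.png

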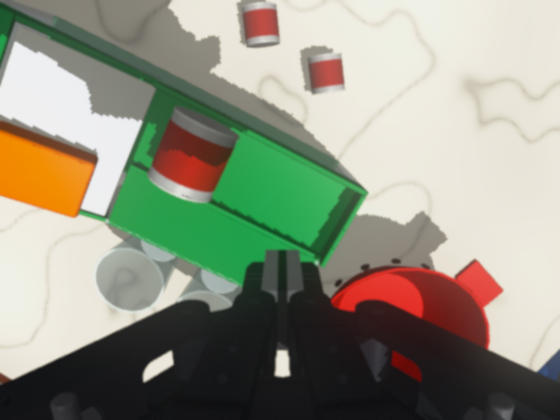

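The wrist view shows the tin (193,155) in the lane and the shut fingers (282,265) above the lane's rear part. Next I go down behind the tin and roll it gently.

Request:
jog_arm:
  targets:
    - [[0.1,-0.4,2.2],[0,0,0],0]
    - [[0.1,-0.4,4.3],[0,0,0],0]
    - [[0.1,-0.4,4.3],[0,0,0],0]
    - [[0.3,-0.8,4.3],[0,0,0],0]
    - [[0.5,-1.1,4.3],[0,0,0],0]
    - [[0.6,-1.4,4.3],[0,0,0],0]
    - [[0.7,-1.6,4.3],[0,0,0],0]
    - [[0.8,-1.8,4.3],[0,0,0],0]

```text
time: 2.9
tool_pos: [0.5389, 0.0421, 0.1461]
tool_rot: [0.002, -0.303, 0.953, 0.001]
contact_force: [-3.4, 4.7, 13.1]
gripper_width: 0.001
grasp_force: 6.6
```

Request:
jog_arm:
  targets:
    - [[0.1,-0.2,0],[0,0,0],0]
    - [[0.2,-0.4,0],[0,0,0],0]
    - [[0.2,-0.4,0],[0,0,0],0]
    - [[0.2,-0.4,0],[0,0,0],0]

```text
time: 3.4
tool_pos: [0.5414, 0.0313, 0.1496]
tool_rot: [0.003, -0.303, 0.953, 0.0]
contact_force: [-6.8, 5.2, 21.3]
gripper_width: -0.001
grasp_force: 10.8
```

```bash
cat >> h.py <<'E'
def tin():
    p,d=grab_frame('top');P=cloud('top',d);M=masks(p);Z=P[...,2]
    bx=(P-O)@B*1000
    m=M['red']&(d>0)&(Z>.13)&(abs(bx[...,1])<32)&(abs(bx[...,0])<150)
    q=bx[m];print('tin px',m.sum(),q.mean(0) if len(q) else None,q.min(0) if len(q) else None,q.max(0) if len(q) else None)
    t=q[q[:,2]>q[:,2].max()-3] if len(q) else q;print('top line',t.mean(0) if len(t) else None)
    m=M['orange']&(d>0)&(Z>.08)&(abs(bx[...,0]-50)<60);q=bx[m];print('pad',len(q),q.mean(0) if len(q) else None)
    return p
E
python3 - <<'E'
from h import *
s,p,R=cur();print(s['time'],tobox(p),s['contact_force'])
cv2.imwrite('pics/t2.png',tin()[:,:,::-1])
E
```

```text
3.4 [-53.04180735   4.76208227 149.59792212] [-6.82557175  5.18461425 21.25212043]
tin px 3072 [-58.0065881   -6.2875139  467.34529017] [-118.85968987  -31.99380317  153.81948143] [  5.2016577   31.97027157 503.87623384]
top line [-109.31374607  -25.23302517  501.93577151]
pad 12 [ -5.8115113    8.18593899 486.71078417]
```

View pics/t2.png

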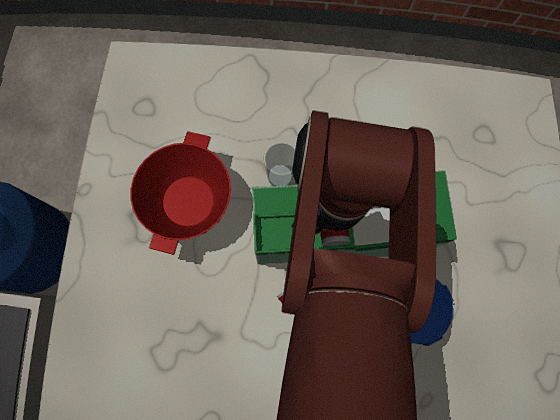

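The top camera is blocked by the arm. There is an upward force, so I check from the side.

```bash
python3 - <<'E'
from h import *
p,d=grab_frame('side');cv2.imwrite('pics/s2.png',cv2.resize(p[150:330,180:420,::-1],None,fx=3,fy=3))
E
```

```text
(no output)
```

View pics/s2.png

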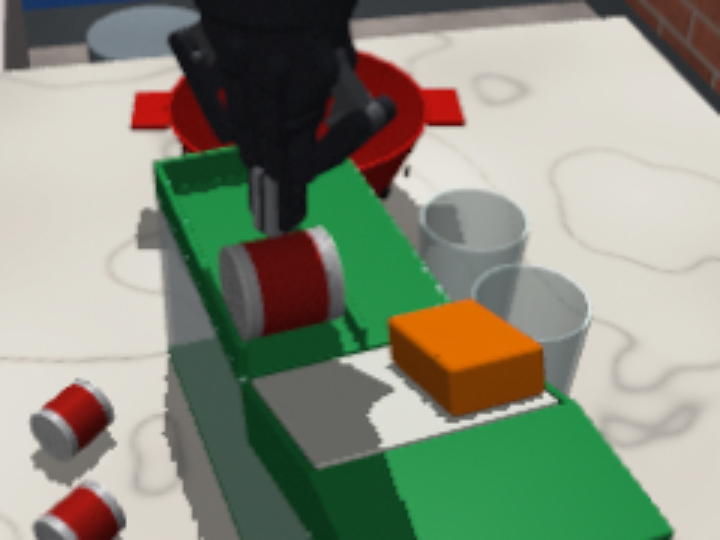

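The tin (crop 282,283) is ahead of the fingers, and looks slightly skewed or lifted by the corner push. I back off and look again.

Request:
jog_arm:
  targets:
    - [[-0.3,0.6,0],[0,0,0],0]
    - [[-0.6,1.2,0],[0,0,0],0]
    - [[-0.6,1.2,0],[0,0,0],0]
    - [[-0.6,1.2,-2],[0,0,0],0]
    - [[-0.6,1.2,-3.5],[0,0,0],0]
    - [[-0.6,1.2,-3.5],[0,0,0],0]

```text
time: 4.25
tool_pos: [0.5361, 0.0633, 0.2343]
tool_rot: [0.003, -0.303, 0.953, -0.001]
contact_force: [0.5, -0.2, -0.4]
gripper_width: 0.002
grasp_force: 0.0
```

```bash
cat >> h.py <<'E'
def wtin(fn,cam_='side'):
    s,p0,R0=cur();p,d=grab_frame(cam_)
    if cam_=='side': P=cloud('side',d)
    else:
        c=camera_params('wrist');f=210/np.tan(np.radians(c['fovy']/2));K=np.array([[f,0,c['cx']],[0,f,c['cy']],[0,0,1]])
        v,u=np.mgrid[0:420,0:560];q=cv2.undistortPoints(np.stack([u.ravel(),v.ravel()],1).astype(float)[:,None],K,c['dist'])[:,0]
        Q=np.c_[q,np.ones(len(q))]*d.reshape(-1,1);H=c['hand_eye'];Q=Q@H[:3,:3].T+H[:3,3];P=(Q@R0.T+p0).reshape(420,560,3)
    M=masks(p);bx=(P-O)@B*1000
    m=M['red']&(d>0)&(bx[...,2]>90)&(bx[...,2]<215)&(abs(bx[...,1])<36)&(abs(bx[...,0])<150)
    q=bx[m];print(cam_,'tin',len(q))
    if len(q)>30:
        print(q.mean(0).round(1),q.min(0).round(1),q.max(0).round(1))
        # cylinder fit radius 24, axis free in horizontal/tilt
        from scipy.optimize import least_squares
        def r(a):
            ax=np.array([a[3],1,a[4]]);ax/=np.linalg.norm(ax);e=q-np.array([a[0],0,a[1]])+0*a[2];e=e-np.outer(e@ax,ax);return np.linalg.norm(e,axis=1)-24
        o=least_squares(lambda a:r([a[0],a[1],0,a[2],a[3]]),[q[:,0].mean(),150,0,0],loss='soft_l1');print('axis at y=0: x,z,slopes',o.x.round(2),'y mid',(q[:,1].min()+q[:,1].max())/2)
    m=M['orange']&(d>0)&(abs(bx[...,0]-50)<70);q=bx[m];print('pad',q.mean(0).round(1) if len(q) else None)
    cv2.imwrite(fn,p[:,:,::-1]);
E
python3 - <<'E'
from h import *
s,p,R=cur();print(s['time'],tobox(p),s['contact_force'])
wtin('pics/s3.png');wtin('pics/w3.png','wrist')
E
```

```text
4.25 [-85.45238502   3.63388885 234.34395703] [ 0.47663964 -0.16775114 -0.36563333]
side tin 624
[-46.   -1.3 167.2] [-71.2 -18.1 140.5] [-36.3  15.2 180. ]
axis at y=0: x,z,slopes [-6.1630e+01  1.5496e+02 -1.0000e-02  0.0000e+00] y mid -1.4321323831420552
pad [ 60.3  53.4 173.1]
wrist tin 2996
[-61.4  -1.6 176. ] [-80.5 -17.6 165.3] [-38.7  15.4 180.9]
axis at y=0: x,z,slopes [-59.73 154.57  -0.    -0.  ] y mid -1.0868822885212062
pad [ 47.4  54.9 172.9]
```

View pics/w3.png

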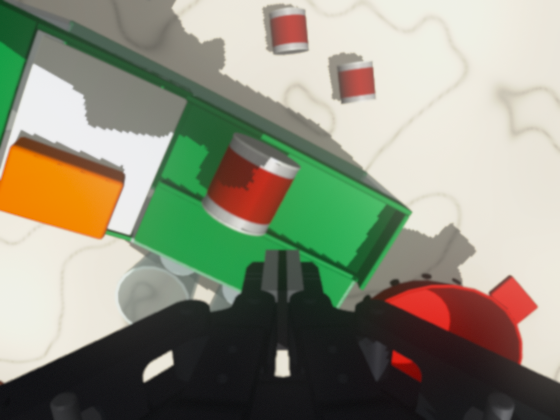

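Tin at box x=-60, y≈-1.5, straight and on the tray (wrist px 250,185). It rolled back when I withdrew. The bulge on the shut fingers' backs probably wedged on the tin's top. I'll push instead with the straight side edge of a half-open finger, with the gripper turned across the lane.

```bash
python3 - <<'E'
from h import *
s,p,R=cur();print(s['joint_pos'][5]);print(go([-110,27,235],-90))
E
```

```text
-2.206472657456271
(array([-1.36,  0.38, -0.21]), array([-0.  , -0.  , 14.71]))
```

Request:
jog_arm:
  targets:
    - [[-1.3,0.4,0],[0,0,1.3],50]
    - [[-1.3,0.4,0],[0,0,2.6],50]
    - [[-1.3,0.4,0],[0,0,3.9],50]
    - [[-1.3,0.4,0],[0,0,5.2],50]
    - [[-1.3,0.4,0],[0,0,6.5],50]
    - [[-1.3,0.4,0],[0,0,7.8],50]
    - [[-1.3,0.4,0],[0,0,9.1],50]
    - [[-1.3,0.4,0],[0,0,10.4],50]

```text
time: 5.35
tool_pos: [0.5535, 0.0904, 0.2275]
tool_rot: [-0.002, 0.409, 0.913, -0.001]
contact_force: [-0.0, 0.0, 0.8]
gripper_width: 0.503
grasp_force: 0.0
```

Request:
jog_arm:
  targets:
    - [[0,0,0],[0,0,1.3],50]
    - [[0,0,0],[0,0,2.6],50]
    - [[0,0,0],[0,0,3.9],50]
    - [[0,0,0],[0,0,4.3],50]
    - [[0,0,0],[0,0,4.3],50]

```text
time: 5.98
tool_pos: [0.5536, 0.0904, 0.2279]
tool_rot: [-0.001, 0.658, 0.753, -0.001]
contact_force: [-0.7, 0.5, -0.1]
gripper_width: 0.502
grasp_force: 0.0
```

```bash
python3 - <<'E'
from h import *
s,p,R=cur();print(s['time'],tobox(p),s['gripper_width']);print(go([-110,27,140],-90),go([-43,27,140],-90))
E
```

```text
5.975 [-110.04844098   24.64618081  227.94817555] 0.5016099761796691
(array([-0.  ,  0.11,  3.52]), array([-0.03, -0.  ,  0.02])) (array([-2.68,  0.1 ,  3.52]), array([-0.03, -0.  ,  0.02]))
```

Request:
jog_arm:
  targets:
    - [[0,0.1,1.8],[0,0,0],50]
    - [[0,0.1,3.5],[0,0,0],50]
    - [[0,0.1,3.5],[0,0,0],50]
    - [[-0.4,0.1,3.5],[0,0,0],50]
    - [[-0.7,0.1,3.5],[0,0,0],50]
    - [[-1.0,0.1,3.5],[0,0,0],50]
    - [[-1.2,0.1,3.5],[0,0,0],50]
    - [[-1.4,0.1,3.5],[0,0,0],50]

```text
time: 6.98
tool_pos: [0.5638, 0.0567, 0.148]
tool_rot: [0.001, 0.658, 0.753, 0.002]
contact_force: [-5.2, 3.7, 16.4]
gripper_width: 0.497
grasp_force: 7.9
```

Request:
jog_arm:
  targets:
    - [[-0.2,0,0],[0,0,0],50]
    - [[-0.4,0,0],[0,0,0],50]
    - [[-0.6,0,0],[0,0,0],50]
    - [[-0.8,0,0],[0,0,0],50]
    - [[-0.8,0,0],[0,0,0],50]

```text
time: 7.6
tool_pos: [0.5679, 0.0357, 0.1517]
tool_rot: [0.003, 0.658, 0.753, 0.002]
contact_force: [-6.0, 1.2, 24.4]
gripper_width: 0.503
grasp_force: 12.0
```

```bash
python3 - <<'E'
from h import *
s,p,R=cur();print(s['time'],tobox(p),s['contact_force'])
wtin('pics/s4.png');wtin('pics/w4.png','wrist')
E
```

```text
7.6 [-53.89193482  31.53392806 151.66574224] [-6.02908062  1.15046475 24.43793649]
side tin 630
[-28.5  -0.6 167.3] [-50.8 -16.7 142. ] [-19.6  15.9 182.5]
axis at y=0: x,z,slopes [-4.443e+01  1.551e+02  1.000e-02 -3.000e-02] y mid -0.4167053799134086
pad [ 60.2  53.3 173.1]
wrist tin 3942
[-54.6   1.3 172.5] [-66.6 -16.6 157.4] [-25.5  16.8 206.7]
axis at y=0: x,z,slopes [7484.58 7270.29 3311.4  3129.87] y mid 0.09448594651997944
pad [ 18.1  50.3 147.8]
```

```bash
python3 - <<'E'
import cv2,numpy as np
a=cv2.imread('pics/w4.png');b=cv2.imread('pics/s4.png')[150:310,190:400]
b=cv2.resize(b,(551,420),interpolation=cv2.INTER_CUBIC);a=cv2.resize(a,(400,300))
o=np.zeros((420,551+0,3),np.uint8);o[:]=b
c=np.zeros((600,560,3),np.uint8);c[:300,:400]=a;c[300:,:394]=cv2.resize(b,(394,300));cv2.imwrite('pics/m4.png',c)
E
```

```text
(no output)
```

View pics/m4.png

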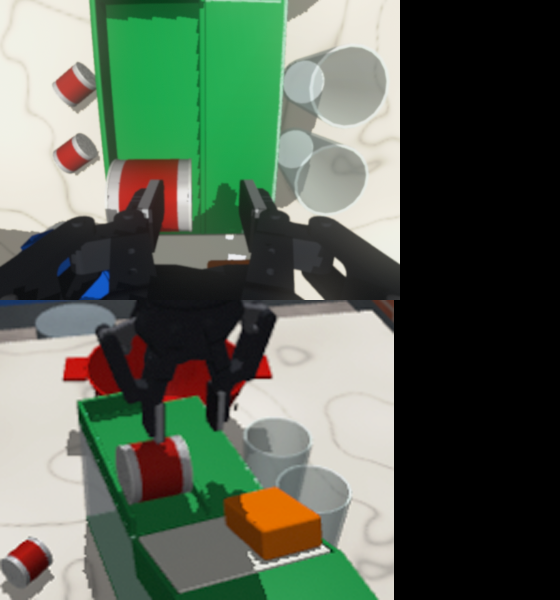

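The finger tip is standing on top of the tin (wrist half: tin at (150,195), finger end at (150,185)), so the tips are higher than I assumed. I measure the tips by side depth.

```bash
python3 - <<'E'
from h import *
s,p0,R0=cur();p,d=grab_frame('side');P=cloud('side',d);bx=(P-O)@B*1000
print(s['time'],tobox(p0),s['joint_pos'])
dark=(p.max(2)<90)&(d>0)&(bx[...,2]>135)&(bx[...,2]<230)&(abs(bx[...,0]+54)<30)
for lo,hi in [(-20,25),(35,80)]:
    m=dark&(bx[...,1]>lo)&(bx[...,1]<hi);q=bx[m];z0=np.percentile(q[:,2],1)
    for a in range(0,50,8):
        t=q[(q[:,2]>=z0+a)&(q[:,2]<z0+a+8)]
        if len(t):print(lo,round(z0+a),len(t),t.mean(0).round(1),t.min(0).round(1),t.max(0).round(1))
for v in range(205,226,3): print(v,bx[v,307].round(0),p[v,307],bx[v,275].round(0),p[v,275])
E
```

```text
7.7 [-53.99102087  31.55161411 151.66853879] [-6.76760116e-02 -4.49854077e-02  1.80620896e+00 -3.57270135e-04
  1.37189412e+00 -2.01403656e-01]
-20 141 13 [-24.9  -0.2 141.8] [-25.8 -19.6 140.6] [-24.   22.9 143.3]
-20 157 1 [-24.2 -15.  164.4] [-24.2 -15.  164.4] [-24.2 -15.  164.4]
-20 165 86 [-26.1  -0.  170.1] [-30.  -16.  165.1] [-24.2  16.  172.5]
-20 173 162 [-37.2  -3.5 177. ] [-55.4 -16.1 172.6] [-26.5  12.6 180.5]
-20 181 28 [-45.5   4.1 184.9] [-49.3  -9.2 180.8] [-41.7   8.8 188.5]
-20 189 52 [-48.6   1.6 192.2] [-60.3  -3.5 188.5] [-43.5   8.6 196.4]
35 180 40 [-51.1  54.9 184.2] [-64.5  52.5 180.1] [-43.3  65.3 188. ]
35 188 56 [-51.   55.8 191.8] [-65.5  52.4 188.1] [-42.8  65.3 195.9]
35 196 57 [-50.2  56.4 200.3] [-67.   52.4 196.1] [-42.5  66.  203.9]
35 204 55 [-50.2  56.2 207.9] [-66.2  52.3 204.1] [-43.6  65.9 211.7]
35 212 56 [-50.5  55.6 215.4] [-64.6  52.3 212.1] [-42.4  64.3 219.5]
35 220 82 [-47.9  61.9 224.3] [-67.3  53.7 220.4] [-39.3  79.5 227.9]
35 228 25 [-46.6  63.9 229. ] [-63.3  52.4 228. ] [-41.   78.8 229.9]
205 [-45.  56. 206.] [78 78 81] [-43.   5. 218.] [63 64 67]
208 [-44.  56. 201.] [77 77 81] [-46.   6. 211.] [77 78 80]
211 [-46.  56. 195.] [76 77 81] [-45.   6. 206.] [77 79 81]
214 [-45.  56. 190.] [78 79 82] [-45.   6. 201.] [77 78 81]
217 [-44.  56. 185.] [77 77 80] [-47.   6. 194.] [76 76 80]
220 [-105.   85.  131.] [ 38 136  71] [-45.   6. 190.] [77 78 81]
223 [-96.  81. 132.] [ 33 146  71] [-45.   6. 184.] [77 78 81]
```

Request:
jog_arm:
  targets:
    - [[0.2,0,-1.5],[0,0,0],60]
    - [[1,0,-3],[0,0,0],95]
    - [[1,0,-3],[0,0,0],95]
    - [[1,0,-3],[0,0,0],95]
    - [[1,0,-3],[0,0,0],95]

```text
time: 8.38
tool_pos: [0.5604, 0.0608, 0.2162]
tool_rot: [-0.001, 0.658, 0.753, -0.001]
contact_force: [-0.6, 0.0, 0.2]
gripper_width: 0.953
grasp_force: 0.0
```

```bash
python3 - <<'E'
from h import *
s,p0,R0=cur();print(s['time'],tobox(p0),s['gripper_width'],s['contact_force'])
p,d=grab_frame('side');P=cloud('side',d);T=((P-p0)@R0)*1000  # tool coords
m=(p.max(2)<110)&(d>0)&(abs(T[...,0])<60)&(abs(T[...,1])<90)&(T[...,2]>-140)&(T[...,2]<20)
q=T[m]
for a in range(-140,20,8):
    t=q[(q[:,2]>=a)&(q[:,2]<a+8)]
    if len(t):
        print('toolz',a,len(t),'x',t[:,0].min().round(),t[:,0].max().round(),'y hist',np.histogram(t[:,1],bins=[-90,-75,-60,-45,-30,-15,0,15,30,45,60,75,90])[0])
wtin('pics/s5.png');wtin('pics/w5.png','wrist')
E
```

```text
8.375 [-79.74096454  27.45113327 216.20421794] 0.9526935733718961 [-0.59424087  0.02826008  0.19972143]
toolz -140 693 x -15.0 14.0 y hist [  0  85  80  90  69  69  61  59  52 101  27   0]
toolz -132 639 x -22.0 12.0 y hist [ 0 70 60 61 85 72 90 59 36 78 28  0]
toolz -124 456 x -20.0 10.0 y hist [ 0 69 24 32 86 41 66 49 10 46 33  0]
toolz -116 420 x -20.0 19.0 y hist [ 0 70  6 36 65 45 62 57  2 44 33  0]
toolz -108 510 x -19.0 18.0 y hist [  0  67   5 115  64  57  52  52  23  31  44   0]
toolz -100 362 x -18.0 16.0 y hist [ 0 69 15 91 14 23 26 17 30 19 58  0]
toolz -92 389 x -15.0 13.0 y hist [ 0 74 86 56  0  0  0  0 43 86 44  0]
toolz -84 164 x -15.0 12.0 y hist [ 0  9 59 12  0  0  0  0 32 37 15  0]
toolz -76 127 x -12.0 11.0 y hist [ 0  0 40 18  0  0  0  0 54 15  0  0]
toolz -68 135 x -12.0 11.0 y hist [ 0  0 54 14  0  0  0  0 47 20  0  0]
toolz -60 123 x -11.0 12.0 y hist [ 0  0 46 15  0  0  0  0 42 20  0  0]
toolz -52 118 x -11.0 12.0 y hist [ 0  0 41 16  0  0  0  0 42 19  0  0]
toolz -44 66 x -11.0 12.0 y hist [ 0  0 16 11  0  0  0  0 34  5  0  0]
side tin 651
[-29.2  -1.2 167.5] [-53.2 -17.7 141. ] [-19.3  15.3 180.2]
axis at y=0: x,z,slopes [-4.4660e+01  1.5499e+02 -1.0000e-02 -0.0000e+00] y mid -1.2091372425566265
pad [ 60.4  53.3 173.1]
wrist tin 3408
[-49.   -1.2 174.5] [-66.4 -17.7 157.9] [-25.6  15.5 180. ]
axis at y=0: x,z,slopes [-4.2710e+01  1.5446e+02 -1.0000e-02 -0.0000e+00] y mid -1.0656352901164379
pad [ 21.7  58.1 163.2]
```

The tips are about 27 mm higher than the reported TCP implies: 28 mm above it at 50% and 40 mm at 95%. The tin is at x≈-43.5 and the body is 60 mm above the tips. I go lower, accounting for this.

```bash
python3 - <<'E'
from h import *
print(go([-95,27,114],-90),go([-42,27,114],-90))
E
```

```text
(array([ 0.61, -0.02,  4.11]), array([-0.02, -0.  ,  0.01])) (array([-1.51, -0.02,  4.1 ]), array([-0.02, -0.  ,  0.01]))
```

Request:
jog_arm:
  targets:
    - [[0.6,0,0.5],[0,0,0],50]
    - [[0.6,0,2],[0,0,0],50]
    - [[0.6,0,4.1],[0,0,0],50]
    - [[0.6,0,4.1],[0,0,0],50]
    - [[0.3,0,4.1],[0,0,0],50]
    - [[0,0,4.1],[0,0,0],50]
    - [[-0.2,0,4.1],[0,0,0],50]
    - [[-0.4,0,4.1],[0,0,0],50]

```text
time: 9.52
tool_pos: [0.5633, 0.0508, 0.1166]
tool_rot: [0.001, 0.658, 0.753, 0.001]
contact_force: [-1.1, 0.2, -0.3]
gripper_width: 0.498
grasp_force: 0.1
```

Request:
jog_arm:
  targets:
    - [[-0.2,0,0],[0,0,0],50]
    - [[-0.4,0,0],[0,0,0],50]
    - [[-0.6,0,0],[0,0,0],50]
    - [[-0.8,0,0],[0,0,0],50]
    - [[-1,0,0],[0,0,0],50]
    - [[-1.1,0,0],[0,0,0],50]
    - [[-1.1,0,0],[0,0,0],50]

```text
time: 10.4
tool_pos: [0.5663, 0.0239, 0.1155]
tool_rot: [-0.0, 0.658, 0.753, 0.0]
contact_force: [-0.5, -0.8, -1.0]
gripper_width: 0.5
grasp_force: 0.0
```

```bash
python3 - <<'E'
from h import *
s,p,R=cur();print(s['time'],tobox(p),s['contact_force'])
wtin('pics/s6.png')
E
```

```text
10.4 [-42.43297216  28.39846743 115.50810792] [-0.49113597 -0.81752453 -1.04125186]
side tin 733
[  9.9  -1.2 168.2] [-60.3 -17.6 142.3] [ 20.7  15.6 214.7]
axis at y=0: x,z,slopes [ -4.78 154.97  -0.    -0.  ] y mid -1.016920960717976
pad [ 60.   53.2 173.1]
```

The tin now rests at x≈-5, y≈-1, against the still-shut flap (pad height unchanged). Now I withdraw, go up and return to the diagonal pose, open.

Request:
jog_arm:
  targets:
    - [[0.5,0,0],[0,0,0],50]
    - [[0.7,0,-2],[0,0,0],50]
    - [[0.7,0,-4.5],[0,0,0],50]
    - [[0.7,0,-4.5],[0,0,-1.3],95]
    - [[0.7,0,-4.5],[0,0,-2.6],95]
    - [[0.7,0,-4.5],[0,0,-3.9],95]
    - [[0.7,0,-4.5],[0,0,-5.2],95]
    - [[0.7,0,-4.5],[0,0,-6.5],95]

```text
time: 11.45
tool_pos: [0.5637, 0.0424, 0.2279]
tool_rot: [-0.0, 0.258, 0.966, 0.0]
contact_force: [0.7, -0.1, -0.3]
gripper_width: 0.948
grasp_force: 0.0
```

Request:
jog_arm:
  targets:
    - [[0,0,0],[0,0,-1.3],95]
    - [[0,0,0],[0,0,-2.6],95]
    - [[0,0,0],[0,0,-3.9],95]
    - [[0,0,0],[0,0,-5.2],95]
    - [[0,0,0],[0,0,-6.5],95]
    - [[0,0,0],[0,0,-7.8],95]
    - [[0,0,0],[0,0,-8.2],95]
    - [[0,0,0],[0,0,-8.2],95]

```text
time: 12.45
tool_pos: [0.5637, 0.0423, 0.2279]
tool_rot: [-0.0, -0.303, 0.953, 0.0]
contact_force: [-0.5, 0.5, 0.6]
gripper_width: 0.953
grasp_force: 0.0
```

```bash
cat >> h.py <<'E'
def gm(M,tilt=5,yaw=27.6):  # M = midpoint of open tips
    z=B.T@Rt(yaw,tilt)[:,2]
    return go(np.array(M)+40*z,yaw,tilt)
E
python3 - <<'E'
from h import *
s,p,R=cur();print(s['time'],tobox(p),s['joint_pos'],s['gripper_width'])
wtin('pics/s7.png')
print(gm([-4,28.7,215]),gm([-4,28.7,190]),gm([-4,28.7,144]))
E
```

```text
12.45 [-60.96642094  28.26954736 227.92497759] [-5.69387644e-02 -1.00472449e-01  1.73014932e+00  2.22391260e-04
  1.51211311e+00 -2.24361364e+00] 0.9528826132653627
side tin 723
[  9.6  -1.2 168. ] [-13.7 -17.5 143.2] [ 20.   15.7 180.1]
axis at y=0: x,z,slopes [-5.3100e+00  1.5485e+02 -1.0000e-02 -0.0000e+00] y mid -0.905399509507836
pad [ 59.9  53.1 173.2]
(array([ 1.04, -1.88,  2.11]), array([-0.62, -0.  ,  0.01])) (array([ 1.04, -1.88,  3.11]), array([-0.62, -0.  ,  0.01])) (array([ 1.04, -1.88,  4.95]), array([-0.62, -0.  ,  0.01]))
```

Request:
jog_arm:
  targets:
    - [[1,-1.9,0],[-0.6,0,0],95]
    - [[1,-1.9,2.1],[-0.6,0,0],95]
    - [[1,-1.9,2.1],[-0.6,0,0],95]
    - [[1,-1.9,2.1],[-0.6,0,0],95]

```text
time: 13.0
tool_pos: [0.5712, -0.0112, 0.1766]
tool_rot: [-0.012, -0.303, 0.952, 0.04]
contact_force: [-1.0, 0.4, 1.1]
gripper_width: 0.948
grasp_force: 0.0
```

```bash
python3 - <<'E'
from h import *
s,p0,R0=cur();print(s['time'],tobox(p0))
p,d=grab_frame('side');P=cloud('side',d);bx=(P-O)@B*1000;T=(P-p0)@R0*1000
m=(p.max(2)<110)&(d>0)&(abs(T[...,0])<30)&(abs(T[...,1])<70)&(T[...,2]>-60)&(T[...,2]<0)
for sg,n in [(-1,'A'),(1,'B')]:
    t=bx[m&(sg*T[...,1]>20)];
    if len(t):print(n,t.mean(0).round(),t.min(0).round(),t.max(0).round())
print(gm([-4,28.7,190]),gm([-4,28.7,165]),gm([-4,28.7,144]))
E
```

```text
13.0 [ -7.0028171   28.69979725 176.63959407]
A [ 44.  46. 216.] [ 36.  35. 171.] [ 69.  62. 233.]
B [-40.   8. 229.] [-48.  -5. 179.] [-12.  22. 240.]
(array([ 0.08, -0.04,  1.1 ]), array([-0.04,  0.01,  0.02])) (array([ 0.08, -0.12,  2.1 ]), array([-0.04,  0.01,  0.02])) (array([ 0.08, -0.19,  2.93]), array([-0.04,  0.01,  0.02]))
```

Request:
jog_arm:
  targets:
    - [[0.1,0,0.8],[0,0,0],95]
    - [[0.1,-0.1,1.4],[0,0,0],95]
    - [[0.1,-0.1,1.8],[0,0,0],95]
    - [[0.1,-0.1,2.1],[0,0,0],95]
    - [[0.1,-0.1,2.4],[0,0,0],95]
    - [[0.1,-0.1,2.4],[0,0,0],95]

```text
time: 13.8
tool_pos: [0.5694, -0.0141, 0.1177]
tool_rot: [-0.011, -0.302, 0.952, 0.036]
contact_force: [-1.1, -7.0, 8.2]
gripper_width: 0.946
grasp_force: 4.9
```

```bash
python3 - <<'E'
from h import *
s,p0,R0=cur();print(s['time'],tobox(p0),s['contact_force'])
wtin('pics/s8.png')
a=cv2.imread('pics/s8.png');cv2.imwrite('pics/s8c.png',cv2.resize(a[160:320,200:410],None,fx=3.5,fy=3.5,interpolation=2))
print(gm([-4,28.7,144]),gm([16,28.7,134]))
E
```

```text
13.8 [ -4.38930271  26.50322976 117.70164568] [-1.14421332 -6.9860322   8.23871352]
side tin 737
[  9.   -1.1 168.2] [-57.5 -17.5 140.7] [ 20.4  15.6 213.3]
axis at y=0: x,z,slopes [-5.3300e+00  1.5484e+02 -1.0000e-02 -0.0000e+00] y mid -0.9902882571842584
pad [ 53.9  55.6 146.1]
(array([-0.07,  0.04,  0.56]), array([-0.08,  0.  ,  0.01])) (array([ 0.3, -0.7,  0.9]), array([-0.08,  0.  ,  0.01]))
```

View pics/s8c.png

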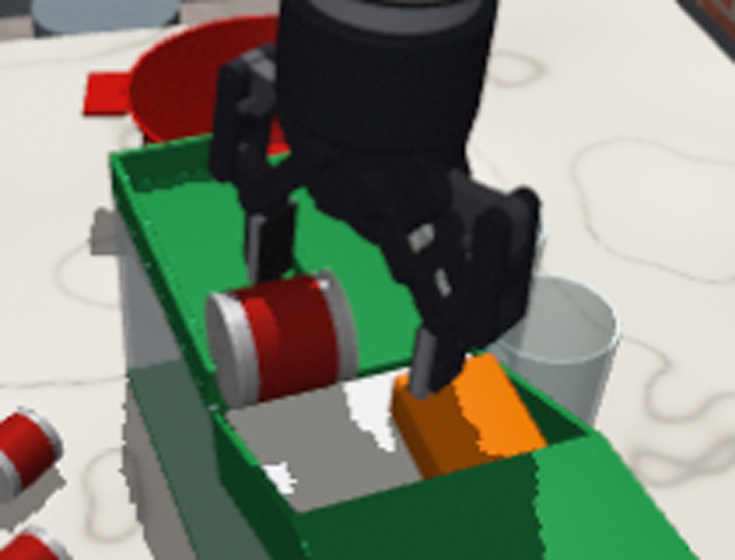

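Finger A is on the pad (crop 440,370) and pushing the flap down. The tin (280,340) is still on the tray and finger B (270,245) is behind it. I go on down and shift a little towards +y.

```bash
python3 - <<'E'
from h import *
print(gm([-4,32,144]),gm([-3,32,142]))
E
```

```text
(array([-0.18, -0.02,  0.55]), array([-0.08,  0.  ,  0.01])) (array([-0.17, -0.06,  0.63]), array([-0.08,  0.  ,  0.01]))
```

Request:
jog_arm:
  targets:
    - [[-0.1,0,0.2],[0,0,0],95]
    - [[-0.2,0,0.4],[0,0,0],95]
    - [[-0.2,0,0.6],[0,0,0],95]
    - [[-0.2,0,0.6],[0,0,0],95]

```text
time: 14.35
tool_pos: [0.5731, -0.0089, 0.1024]
tool_rot: [-0.011, -0.303, 0.952, 0.038]
contact_force: [2.0, -4.1, 6.5]
gripper_width: 0.95
grasp_force: 3.4
```

```bash
cat >> h.py <<'E'
def flap():
    p,d=grab_frame('side');P=cloud('side',d);bx=(P-O)@B*1000
    m=(p.min(2)>70)&(np.ptp(p.astype(int),2)<30)&(d>0)&(bx[...,0]>8)&(bx[...,0]<90)&(abs(bx[...,1])<27)&(bx[...,2]>60)&(bx[...,2]<160)
    q=bx[m];print('flap px',len(q))
    if len(q)>30:
        c=np.polyfit(q[:,0],q[:,2],1);print('theta',.36-np.arctan(c[0]),'z at hinge',c[1])
E
python3 - <<'E'
from h import *
s,p0,R0=cur();print(s['time'],tobox(p0),s['contact_force'])
wtin('pics/s9.png');flap()
print(gm([8,32,136]),gm([20,32,130]))
E
```

```text
14.35 [ -8.97241197  30.81778796 102.44997702] [ 1.99263369 -4.06109024  6.50674952]
side tin 739
[  8.7  -1.  168.4] [-60.3 -17.4 143.1] [ 20.   20.1 214.2]
axis at y=0: x,z,slopes [  1.88 145.54   8.3   -8.7 ] y mid 1.3387687812801055
pad [ 43.1  55.5 125.7]
flap px 908
theta 1.1571413313515522 z at hinge 139.73097929521558
(array([ 0.28, -0.5 ,  0.22]), array([-0.07,  0.02,  0.01])) (array([ 0.5 , -0.95,  0.43]), array([-0.07,  0.02,  0.01]))
```

Flap is far down (θ≈1) with the tin still on the tray at about −5. Now I roll it forward.

Request:
jog_arm:
  targets:
    - [[0.1,-0.2,0],[0,0,0],95]
    - [[0.2,-0.3,0],[0,0,0],95]
    - [[0.2,-0.4,0.1],[0,0,0],95]
    - [[0.3,-0.5,0.1],[0,0,0],95]
    - [[0.3,-0.6,0.1],[0,0,0],95]
    - [[0.4,-0.7,0.1],[0,0,0],95]
    - [[0.4,-0.8,0.1],[0,0,0],95]
    - [[0.5,-0.9,0.1],[0,0,0],95]

```text
time: 15.45
tool_pos: [0.5735, -0.0327, 0.096]
tool_rot: [-0.013, -0.303, 0.952, 0.04]
contact_force: [0.0, -0.5, 2.7]
gripper_width: 0.95
grasp_force: 1.5
```

```bash
python3 - <<'E'
from h import *
s,p0,R0=cur();print(s['time'],tobox(p0),s['contact_force'])
wtin('pics/s10.png');flap()
a=cv2.imread('pics/s10.png');cv2.imwrite('pics/s10c.png',cv2.resize(a[160:400,200:410],None,fx=2.5,fy=2.5,interpolation=2))
E
```

```text
15.45 [14.58267017 28.13017579 96.03898736] [ 0.04459964 -0.52765018  2.6978661 ]
side tin 0
pad [ 48.1  49.5 129.6]
flap px 869
theta 0.9262660059912866 z at hinge 131.74878045519856
```

View pics/s10c.png

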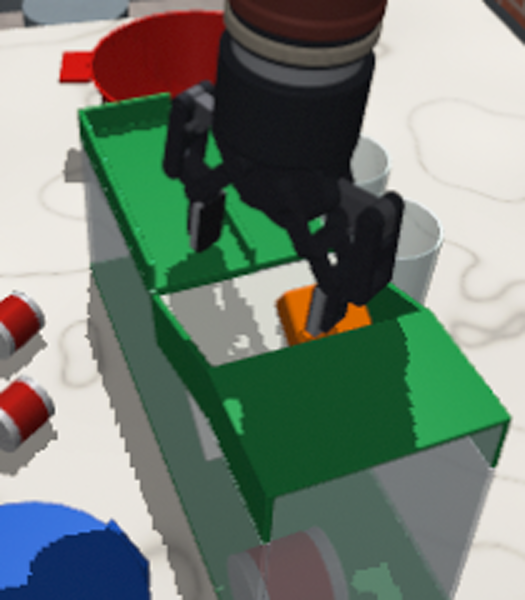

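The tin is inside, seen through the clear wall (crop 285,570), and the flap is still held open. I wait briefly, then lift the fingers clear.

Request:
jog_arm:
  targets:
    - [[0,0,0],[0,0,0],95]
    - [[0,0,0],[0,0,0],95]
    - [[0,0,-0.6],[0,0,0],95]
    - [[0,0,-1.2],[0,0,0],95]
    - [[0,0,-1.8],[0,0,0],95]
    - [[0,0,-2.6],[0,0,0],95]
    - [[0,0,-4],[0,0,0],95]
    - [[0,0,-6],[0,0,0],95]

```text
time: 16.55
tool_pos: [0.5796, -0.0428, 0.2458]
tool_rot: [-0.014, -0.303, 0.952, 0.041]
contact_force: [0.2, -1.3, -0.2]
gripper_width: 0.953
grasp_force: 0.0
```

Request:
jog_arm:
  targets:
    - [[0,0,-2],[0,0,0],95]
    - [[0,0,-2],[0,0,0],95]
    - [[0,0,-2],[0,0,0],95]
    - [[0,0,-2],[0,0,0],95]

```text
time: 17.05
tool_pos: [0.5822, -0.0461, 0.2934]
tool_rot: [-0.014, -0.303, 0.952, 0.041]
contact_force: [0.4, 0.1, -0.3]
gripper_width: 0.951
grasp_force: 0.0
```

```bash
python3 - <<'E'
from h import *
s,p0,R0=cur();print(s['time'],tobox(p0),s['contact_force'])
wtin('pics/s11.png');flap()
p,d=grab_frame('side');P=cloud('side',d)
bx=(P-O)@B*1000;M=masks(p)
# food box, glasses vs first picture: changed pixels in static regions
a=np.load('pics/side0.npy').astype(int);df=(abs(a-p.astype(int)).max(2)>60)
for n,(r0,r1,c0,c1) in dict(food=(365,420,155,262),col=(168,215,222,335),glass=(213,275,325,378),tin_in=(330,415,240,390)).items():print(n,df[r0:r1,c0:c1].mean().round(3))
h=cv2.cvtColor(p,cv2.COLOR_RGB2HSV)
v=(((h[...,0]<8)|(h[...,0]>172))&(h[...,1]>60));v[:300]=0;v[:,:240]=0;v[:,395:]=0;print('red seen in bin px',v.sum(),np.argwhere(v).mean(0))
E
```

```text
17.05 [ 29.08808965  34.9317319  293.43805587] [ 0.41257826  0.06473996 -0.25890618]
side tin 0
pad [ 60.4  53.4 173.2]
flap px 981
theta 0.003068716953524564 z at hinge 131.08141812518136
food 0.0
col 0.0
glass 0.0
tin_in 0.093
red seen in bin px 95 [386.90526316 317.8       ]
```

The flap is shut (θ≈0), the tin is seen inside the box, the bystanders are unchanged and the robot is clear.

```bash
python3 -c "
from plant import *
print(job_done())"
```

```text
the job is handed in; nothing more can be done
None
```

The tin is in the recycling box with the flap sprung shut behind it, the glasses, food box and colander unmoved, and the job was handed in at about 17 s; before opening the flap I had to roll the tin forward to it, and a first misjudged push had a finger on top of the tin with about 24 N.

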